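# Seat the adapter plate on the shaker's locating pins

### The arm

A 6-joint arm with a two-finger parallel gripper is mounted at the origin on a cart in front of the work surface, level with it; the furniture and walls round the work are solid. World frame = base frame: x ahead of the robot, y to its left, z up, the work surface at z = 0. Lengths are in m, angles in rad, forces in N, time in s.
With the tool pointing down it reaches from about 0.35 to 0.975 m from the base axis. Payload 4.9 kg.
Tool frame: the origin (TCP) lies at the very end of the fingers, on their centre line; the grasp point (between the pads) lies 19 mm behind it; z points along the fingers, y is the line along which they close (so a half turn about z gives the same grasp; the last joint's range is limited). The gripper opens to 85 mm and grips with 20 to 120 N. Pads are 22 mm wide; open, the fingers measure 114 mm over their backs; the gripper's body (76 mm by 85 mm) begins 54 mm behind the grasp point. The pads swing forward as they close: fully open they stand 13 mm farther back than shut.
Start: joints at [-1.453, 0.053, 1.613, -0, 1.476, -0.119], TCP at [0.147, -0.608, 0.231] pointing down, gripper open.
Joint ranges: [-3.01, 3.01], [-1.01, 2.22], [0.06, 2.58], [-1.02, 4.17], [0.09, 2.62], [-3.14, 3.14]. Speed limits (rad/s): [2.57, 2.57, 3.14, 3.14, 3.14, 3.14].

### API

Orientations are given as a rotation vector (axis times angle).
In Python, from station import ctrl, imaging gives the robot as it stands.
- The arm moves only by the tool play_rows, never from a script. Its argument "series" is a list of rows, each a list of 3 entries, a list of its own where there are three numbers: the opening, from 0 (shut) to 1 (fully open), then the shift along the tool's x, y, z each as a share of 0.05 m, from -1 to 1, then the turn, a rotation vector about the tool's x, y, z each as a share of 8 degrees, from -1 to 1. In form: [[grip, [dx, dy, dz], [ax, ay, az]], ...]. A call has 1 to 8 rows; each row shifts and turns the commanded pose from where the row before left it, along the tool's axes as they then stand; what a row does not reach is not made up. A row lasts 1/8 s, in which the tool goes at most 62.5 mm and 10.7 degrees, less where a joint would pass 70% of its speed; a pose out of reach is approached as far as the arm can. A call with a number of a shift or a turn outside -1 to 1 is refused whole. A call with a gripper value outside its range is refused whole. The fingers move at their own pace and stop on an object; "force" is the grip in N (left out, the last holds). Time passes only in rows, so rows that do not move let the fingers close. It gives the time, the measured TCP pose, the force, the opening and the grip force at its end, in the units of the state.
- ctrl.get_obs(): the state, without advancing time (a new reading comes with each control period).
- imaging.get_image(name): name is "side" or "top" or "wrist"; returns a dict with "color" (420x560x3 uint8, blue, green, red), "fx", "fy", "cx", "cy" (pixels), "extrinsics" (4x4, takes a point from world to camera coordinates); the wrist camera has in their place "hand_eye" (4x4, takes a point from camera to tool coordinates, whose origin is the TCP and whose axes are the flange's). Camera axes: x right, y down, z forward; pixel columns grow to the right and rows downward; lengths in m; the calibration is good to about 2 mm. A picture is of the moment at which its call begins: read the wrist's pose just before it. There is no depth.
- ctrl.finish_job(): hands the job in; it is judged then, once.
The state is a dict: "t": time; "q": joint angles; "dq": joint speeds; "effort": joint torques, N m; "tool_pos": TCP position; "tool_rot": TCP orientation; "contact_force": force on the tool from outside, world axes, zero at the start; "wrist_torque": the same for the moment, N m; "opening": finger opening in m; "grip_force": force on a finger pad.
Only numpy, scipy, OpenCV 4.12 (cv2) and the standard library are available. Lean on these libraries where they do the work, as an engineer would, in place of code of your own. Each camera call takes 0.05 s, during which the arm holds its last target. There are 200 camera calls.

### The job

The aluminium adapter plate on the shaker is riding crooked on top of the two locating pins. With the fingertips, push it back square against the steel fence and nudge it sideways along the fence until both its holes drop over the pins and it lies flat and fully down on the platform. Slide it, do not lift or carry it; leave the beaker, the brown bottle and the syringe where they are, and finish clear of everything.

Things in the scene. Friction and masses are not known exactly. Their poses are not given: they have to be found in the camera images.
- shaker: Fixed bench shaker, white under a grey platform. Origin: centre of its underside, on the worktop; x points across it away from the robot to the fence, y left along the fence, z up. Flat platform top 46 mm above the origin, spanning x -100..+90, y -115..+115 mm. Two flat black plugs on it fill the unused pair of pin holes.
- adapter: Loose aluminium plate 120 (x) x 140 (y) x 10 mm, 0.3 to 0.65 kg; black corner stops 8 mm high on top. Origin: centre of its underside; axes as the shaker's when square. Red line near its far edge marks y = 0. Starts turned up to 0.1 rad, 15-24 mm short of the fence, 13-27 mm left or right of its seat, far lower edge on the platform, near side riding on the pins. A push of under 8 N slides it.
- pin_set: The pair of fixed brass locating pins on the platform, hidden by the plate at the start, with a red clip on the fence top that marks their middle (y = 0). Origin on the platform top, axes as the shaker's; the pins are at x = -47, y = +36 and -36 mm. The set stands 20 mm left or 20 mm right (y) of the shaker's centre line. The seated plate's origin is at this origin (about 2 mm play).
- pin_left (a point): Top of the left (+y) brass pin: 8 mm in diameter, rounded top, 7 mm above the platform.
- pin_right (a point): Top of the right (-y) brass pin, the same.
- hole_left (a point): Centre, at the underside, of the plate's round through hole, 12 mm wide, at x = -47, y = +36 mm of the plate. When seated, the far edge is by the fence, the plate's red line meets the red clip, and the pins stop any further slide.
- hole_right (a point): Centre, at the underside, of the plate's through slot, 12 mm (x) by 16 mm (y), at x = -47, y = -36 mm of the plate.
- fence (a point): Middle of the near face of the steel fence, at its foot on the platform: x = 60.5 mm, y = 0 of the shaker. The fence runs along y, 200 mm long, 12 mm thick, 16 mm high.
- beaker: Glass beaker, 56 mm wide, 65 mm high, standing left of the shaker; origin at the centre of its underside. Light; must stay.
- bottle: Small brown bottle with white cap, 28 mm wide, 62 mm high, standing right of the shaker; origin at the centre of its underside. Light; must stay.
- syringe: Plastic syringe, 107 x 30 x 20 mm, lying between the robot and the shaker; origin at the centre of its underside. Must stay.
There are look-alikes about, which are no part of the job. Several things have the shape of the adapter; the one meant has the colours described above.

How it is judged:
By the outcome, as a careful person would: the job done as asked, in the order asked, and still so for the second after the job is handed in, with the robot touching nothing.
It also fails if it takes over 51 s, if anything falls off the work surface, if the arm or the gripper's body presses on something with over 40 N, if the wrist force passes 120 N, or if a joint passes its speed limit or range.

## Working session

There is one attempt and no reset: what is moved stays moved. The work goes in short steps, Python scripts to look and compute and a tool call to move; the robot and the scene stay as the last step left them, time stands still between calls to the robot, and variables do not carry over. Pictures are saved under pics/ and viewed, at most 10 in all, crops included, and the job is handed in when it is done.

Besides the shell and the picture viewer there is one more tool, called as name([rows], argument=value, ...), one row to a line, values as JSON. play_rows: Moves the arm, as the interface text tells. Shift numbers are shares of 0.05 m and turn numbers shares of 8 degrees, none past 1 either way. Its arguments: {"type":"object","properties":{"series":{"type":"array"},"force":{"type":"number"}},"required":["series"]}

```bash
mkdir -p pics; python3 - <<'E'
from station import ctrl, imaging
import cv2,pickle,numpy as np
o=ctrl.get_obs();print(o)
d={}
for n in("side","top"):
    im=imaging.get_image(n);d[n]=im;cv2.imwrite(f"pics/{n}0.png",im["color"]);print(n,im["fx"],im["fy"],im["cx"],im["cy"],np.round(im["extrinsics"],3).tolist())
pickle.dump(d,open("im0.pkl","wb"))
w=imaging.get_image("wrist");print(w["fx"],w["cx"],w["cy"],np.round(w["hand_eye"],4).tolist())
E
```

```text
{'t': 0.0, 'q': array([-1.45299886e+00,  5.33276717e-02,  1.61430838e+00, -4.81091602e-06,
        1.47601940e+00, -1.18977794e-01]), 'dq': array([ 2.61997096e-05,  6.70132619e-04, -1.49019697e-04,  5.97626758e-04,
        5.79235963e-04, -6.59743438e-05]), 'effort': array([-9.22086401e-04, -3.93678117e+01, -3.70177960e+01, -1.74613215e-04,
        7.01381417e-03,  2.50933780e-06]), 'tool_pos': array([ 0.14654316, -0.60692447,  0.23007254]), 'tool_rot': array([-3.11755420e+00, -3.70814600e-01,  5.60635862e-06]), 'contact_force': array([-0.8711845 , -0.06572285,  0.36134843]), 'wrist_torque': array([-0.03672404, -0.06455639, -0.00062063]), 'grip_force': 0.0, 'opening': 0.08547332758426233}
side 406.9558916237554 406.9558916237554 285.7400681980296 205.7974057233392 [[0.951, -0.309, -0.009, -0.518], [-0.169, -0.496, -0.851, 0.167], [0.259, 0.811, -0.524, 0.768], [0.0, 0.0, 0.0, 1.0]]
top 521.8712787680917 521.8712787680917 282.6173782351996 203.92544364863232 [[-0.012, -1.0, -0.007, 0.066], [-0.982, 0.013, -0.187, 0.541], [0.187, 0.005, -0.982, 0.972], [0.0, 0.0, 0.0, 1.0]]
320.9290598573259 275.9133112691599 209.4874596899759 [[-0.0002, -0.9444, -0.3288, 0.0851], [1.0, -0.0001, -0.0003, 0.0007], [0.0003, -0.3288, 0.9444, -0.1416], [0.0, 0.0, 0.0, 1.0]]
```

View pics/top0.png

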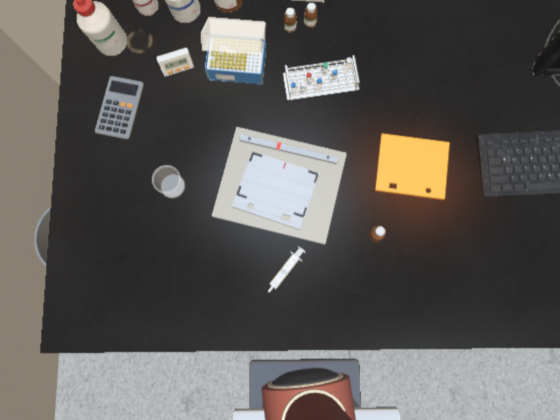

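View pics/side0.png

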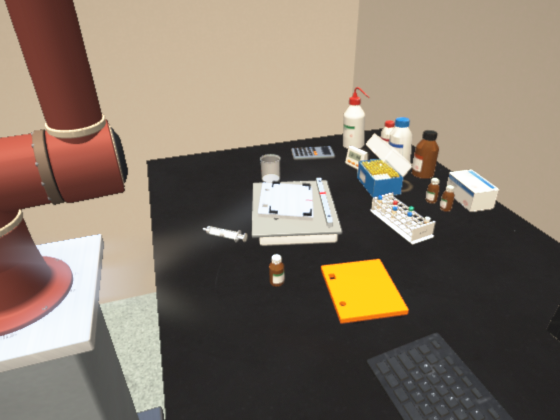

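The top view shows the shaker at about (280,187), with the aluminium plate on it at about (275,190). The red clip is at (279,146) on the fence. The orange plate at (413,167) has the adapter's shape but the wrong colour and isn't on the shaker, so the aluminium one is meant. I'll confirm that in an enlarged crop.

```bash
python3 - <<'E'
import cv2,pickle
d=pickle.load(open("im0.pkl","rb"))
c=d["top"]["color"][122:250,205:355];cv2.imwrite("pics/crop0.png",cv2.resize(c,None,fx=4.6,fy=4.6,interpolation=cv2.INTER_CUBIC))
E
```

```text
(no output)
```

View pics/crop0.png

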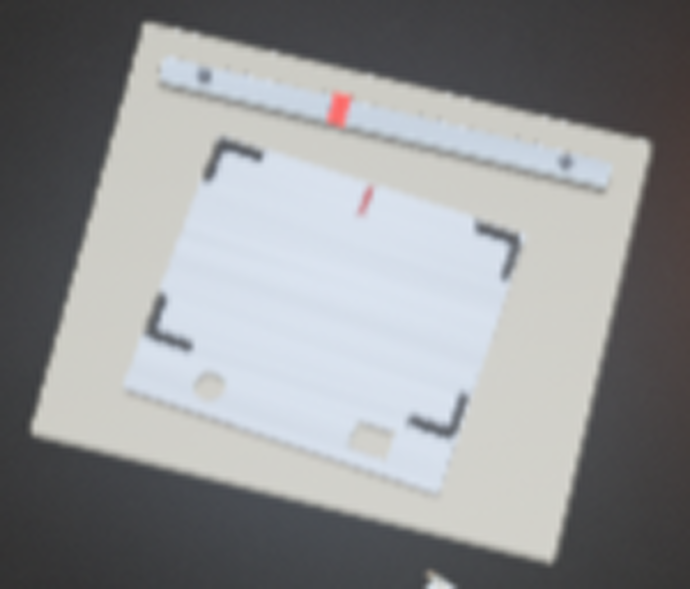

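The crop shows the aluminium plate with black corner stops and a red line at (367,200). The holes are at (209,386) and (371,440), and the red clip at (340,110) is left of the line. This is the adapter.

```bash
cat > h.py <<'E'
import numpy as np
def ray(px,K,E,z):
    d=np.array([(px[0]-K[2])/K[0],(px[1]-K[3])/K[1],1]);R=E[:3,:3];t=E[:3,3]
    o=-R.T@t;d=R.T@d;return o+d*(z-o[2])/d[2]
E
python3 - <<'E'
import pickle,numpy as np;from h import *
d=pickle.load(open("im0.pkl","rb"))["top"];K=[d[k] for k in("fx","fy","cx","cy")]
f=lambda u,v,z:ray(((u+.5)/4.6-.5+205,(v+.5)/4.6-.5+122),K,d["extrinsics"],z)[:2]
P=[f(*p,.046) for p in((147,22),(650,143),(554,562),(33,432))]
FL,FR,NR,NL=P
print("sizes",[np.linalg.norm(P[i]-P[(i+1)%4]) for i in range(4)])
y=(FL-FR)+(NL-NR);x=(FL-NL)+(FR-NR)
yaw=np.arctan2(*((y/np.linalg.norm(y))*[-1,1]));yx=np.arctan2(x[1],x[0]);print("yaw",yaw,yx)
a=(yaw+yx)/2;ex=np.array([np.cos(a),np.sin(a)]);ey=np.array([-ex[1],ex[0]])
O=np.mean(P,0)+.005*ex;print("O",O,"a",a)
L=lambda p:np.round(1000*np.array([(p-O)@ex,(p-O)@ey]),1)
print("clip",L(f(340,110,.064)),"fence ends near top",L(f(160,83,.062)),L(f(607,188,.062)))
C=dict(FL=(222,140,.056),FR=(520,237,.056),NR=(438,493,.063),NL=(125,388,.063),lineF=(371,187,.056),lineN=(362,214,.057),hL=(209,386,.062),hR=(371,440,.062))
for k,v in C.items():print(k,L(f(*v)),np.round(f(*v),4))
E
```

```text
sizes [np.float64(0.22753809845309383), np.float64(0.1887991953498505), np.float64(0.22855677162351257), np.float64(0.18900654750566653)]
yaw -0.25913722449568505 -0.2531074058710943
O [0.588202   0.06346552] a -0.2561223151833897
clip [65.8 19.9] fence ends near top [59.5 98.6] [ 60.1 -99.3]
FL [42.8 66.9] [0.6465 0.1173]
FR [ 31.7 -68.2] [ 0.6016 -0.0105]
NR [-85.4 -60.2] [0.4903 0.0268]
NL [-73.9  78.3] [0.5366 0.1579]
lineF [37.9 -0.8] [0.6247 0.0531]
lineN [25.  0.] [0.6124 0.0571]
hL [-64.3  44.2] [0.5372 0.1225]
hR [-70.3 -27.7] [0.5132 0.0545]
```

play_rows([
  [1, [0, 0, 0], [0, 0, 0.88]],
  [1, [0, 0, 0], [0, 0, 0.88]],
  [1, [0, 0, 0], [0, 0, 0.88]],
  [1, [0, 0, 0], [0, 0, 0.88]],
  [1, [0.9, 0, 0], [0, 0, 0]],
  [1, [0.9, 0, 0], [0, 0, 0]],
  [1, [0.9, 0, 0], [0, 0, 0]],
  [1, [0, 0, 0], [0, 0, 0]],
])

```text
t: 1.15
tool_pos: [0.2798, -0.6413, 0.2303]
tool_rot: [-3.116, 0.394, 0.0]
contact_force: [0.2, -0.2, -0.9]
opening: 0.0851
grip_force: 0.0
```

play_rows([
  [1, [0, -1, 0], [0, 0, 0]],
  [1, [0, -1, 0], [0, 0, 0]],
  [1, [0, -1, 0], [0, 0, 0]],
  [1, [0, -1, 0], [0, 0, 0]],
  [1, [0, -1, 0], [0, 0, 0]],
  [1, [0, -1, 0], [0, 0, 0]],
  [1, [0, -1, 0], [0, 0, 0]],
  [1, [0, 0, 0], [0, 0, 0]],
])

```text
t: 2.15
tool_pos: [0.3652, -0.3005, 0.231]
tool_rot: [-3.117, 0.394, 0.0]
contact_force: [-0.9, -0.0, 0.5]
opening: 0.0854
grip_force: 0.0
```

play_rows([
  [1, [0, -1, 0], [0, 0, 0]],
  [1, [0, -1, 0], [0, 0, 0]],
  [1, [0, -1, 0], [0, 0, 0]],
  [1, [0, -1, 0], [0, 0, 0]],
  [1, [0, -1, 0], [0, 0, 0]],
  [1, [0, -1, 0], [0, 0, 0]],
  [1, [0, -1, 0], [0, 0, 0]],
  [1, [0, 0, 0], [0, 0, 0]],
])

```text
t: 3.15
tool_pos: [0.4538, 0.0373, 0.2311]
tool_rot: [3.117, -0.393, -0.001]
contact_force: [-0.5, -0.4, -0.7]
opening: 0.0854
grip_force: 0.0
```

```bash
cat >> h.py <<'E'
O=np.array([.5882,.06347]);a=-.2561;ex=np.array([np.cos(a),np.sin(a)]);ey=np.array([-ex[1],ex[0]])
def L(p):p=np.asarray(p)[:2]-O;return np.round(1000*np.array([p@ex,p@ey]),1)
def state():
    from station import ctrl
    from scipy.spatial.transform import Rotation as R
    o=ctrl.get_obs();T=R.from_rotvec(o["tool_rot"]).as_matrix();f=o["contact_force"]
    print("t",o["t"],"xy",L(o["tool_pos"]),"z",o["tool_pos"][2],"toolx ang",np.arctan2(T[1,0],T[0,0])-a,"tz",T[:,2].round(3),"F",np.round([f[:2]@ex,f[:2]@ey,f[2]],1),o["opening"])
    return o,T
E
python3 -c "
from h import *;state()"
```

```text
t 3.15 xy [-123.4  -59.4] z 0.23106883139048054 toolx ang 0.005148446029568932 tz [-0. -0. -1.] F [-0.3 -0.5 -0.7] 0.08537245623098391
```

play_rows([
  [1, [0, -0.64, 0], [0, 0, 0]],
  [1, [0, -0.64, 0], [0, 0, 0]],
  [1, [0, 0, 1], [0, 0, 0]],
  [1, [0, 0, 1], [0, 0, 0]],
  [1, [0, 0, 0.9], [0, 0, 0]],
  [1, [0, 0, 0.5], [0, 0, 0]],
  [1, [0, 0, 0.3], [0, 0, 0]],
  [1, [0, 0, 0], [0, 0, 0]],
])

```text
t: 4.15
tool_pos: [0.4693, 0.0968, 0.0456]
tool_rot: [3.115, -0.401, -0.003]
contact_force: [0.5, -0.4, 0.1]
opening: 0.0852
grip_force: 0.0
```

```bash
python3 - <<'E'
from h import *;state()
from station import imaging;import cv2
im=imaging.get_image("side")["color"][150:270,190:370];w=imaging.get_image("wrist")["color"]
a1=cv2.resize(im,(800,533),interpolation=cv2.INTER_CUBIC)[:,:]
cv2.imwrite("pics/s1.png",np.hstack([cv2.resize(a1,(450,300)),cv2.resize(w,(350,300))]))
E
```

```text
t 4.15 xy [-123.4    2.1] z 0.045551695400871436 toolx ang 1.5094569719764639e-05 tz [-0.002 -0.    -1.   ] F [ 0.6 -0.2  0.1] 0.08523852524783915
```

View pics/s1.png

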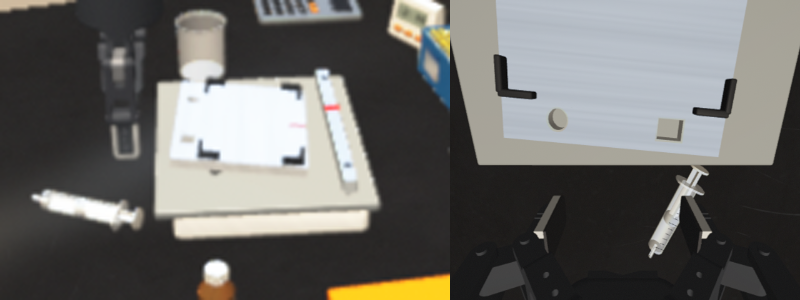

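The side view shows the open fingers at about (123,140), hanging short of the shaker's near edge. The wrist view shows them at (548,215) and (697,215), symmetric behind the plate's near edge, with the syringe below them. I'll lower a little and advance.

play_rows([
  [1, [0, 0, 0.12], [0, 0, 0]],
  [1, [0.25, 0, 0], [0, 0, 0]],
  [1, [0.15, 0, 0], [0, 0, 0]],
  [1, [0.06, 0, 0], [0, 0, 0]],
  [1, [0.06, 0, 0], [0, 0, 0]],
  [1, [0.06, 0, 0], [0, 0, 0]],
  [1, [0.06, 0, 0], [0, 0, 0]],
  [1, [0, 0, 0], [0, 0, 0]],
])

```text
t: 5.25
tool_pos: [0.501, 0.0897, 0.0403]
tool_rot: [-3.116, 0.399, -0.001]
contact_force: [1.0, -0.4, -0.3]
opening: 0.0856
grip_force: 0.0
```

```bash
python3 -c "
from h import *;state()"
```

```text
t 5.25 xy [-91.    3.3] z 0.04033544947289313 toolx ang 0.0014151131930950633 tz [ 0.  0. -1.] F [ 1.  -0.1 -0.3] 0.08555448148523423
```

play_rows([
  [1, [0.05, 0, 0], [0, 0, 0]],
  [1, [0.05, 0, 0], [0, 0, 0]],
  [1, [0.05, 0, 0], [0, 0, 0]],
  [1, [0.05, 0, 0], [0, 0, 0]],
  [1, [0, 0, 0], [0, 0, 0]],
])

```text
t: 5.88
tool_pos: [0.5109, 0.0872, 0.0405]
tool_rot: [-3.116, 0.399, -0.001]
contact_force: [0.0, 0.0, 0.1]
opening: 0.0852
grip_force: 0.1
```

```bash
python3 - <<'E'
from h import *;state()
from station import imaging;import cv2
w=imaging.get_image("wrist")["color"];t=imaging.get_image("top")["color"][122:250,205:355]
cv2.imwrite("pics/s2.png",np.hstack([cv2.resize(t,(400,341),interpolation=cv2.INTER_CUBIC),cv2.resize(w,(400,341))]))
E
```

```text
t 5.875 xy [-80.8   3.4] z 0.040486141721171764 toolx ang 0.001397170574286899 tz [ 0.001  0.    -1.   ] F [0.  0.  0.1] 0.08522743746304426
```

View pics/s2.png

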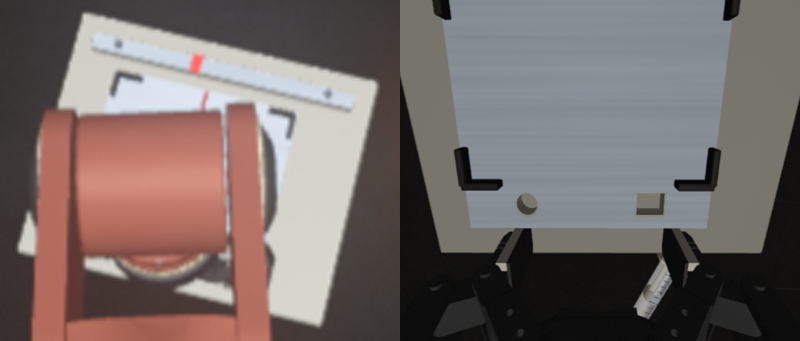

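The wrist view shows the plate now square. Its near edge is level across both fingers, at row 228 in the right half, so about 10 mm remains to the fence.

play_rows([
  [1, [0.05, 0, 0], [0, 0, 0]],
  [1, [0.05, 0, 0], [0, 0, 0]],
  [1, [0.05, 0, 0], [0, 0, 0]],
  [1, [0, 0, 0], [0, 0, 0]],
])

```text
t: 6.48
tool_pos: [0.518, 0.0852, 0.0403]
tool_rot: [3.116, -0.399, 0.001]
contact_force: [-0.5, 0.5, 0.3]
opening: 0.0856
grip_force: 0.1
```

play_rows([
  [1, [0.03, 0, 0], [0, 0, 0]],
  [1, [0.02, 0, 0], [0, 0, 0]],
  [1, [0, 0, 0], [0, 0, 0]],
])

```text
t: 6.85
tool_pos: [0.5202, 0.0847, 0.0403]
tool_rot: [-3.116, 0.399, -0.0]
contact_force: [-0.9, 0.1, -0.0]
opening: 0.0855
grip_force: 0.3
```

```bash
python3 -c "
from h import *;state()"
```

```text
t 6.85 xy [-71.2   3.3] z 0.0402767208643133 toolx ang 0.001371928937464073 tz [ 0. -0. -1.] F [-0.9 -0.1 -0. ] 0.08552642234796354
```

play_rows([
  [1, [0.02, 0, 0], [0, 0, 0]],
  [1, [0.02, 0, 0], [0, 0, 0]],
  [1, [0, 0, 0], [0, 0, 0]],
])

```text
t: 7.22
tool_pos: [0.5214, 0.0844, 0.0401]
tool_rot: [-3.116, 0.399, 0.003]
contact_force: [-3.7, 1.2, 0.2]
opening: 0.0856
grip_force: 2.0
```

play_rows([
  [1, [0.02, 0, 0], [0, 0, 0]],
  [1, [0, 0, 0], [0, 0, 0]],
])

```text
t: 7.48
tool_pos: [0.5215, 0.0844, 0.0399]
tool_rot: [-3.116, 0.399, 0.006]
contact_force: [-7.4, 2.5, 2.8]
opening: 0.0857
grip_force: 3.9
```

```bash
python3 -c "
from h import *;state()"
```

```text
t 7.475 xy [-69.9   3.3] z 0.03990519276975771 toolx ang 0.0013422658588400083 tz [-0.004  0.001 -1.   ] F [-7.8  0.6  2.8] 0.08571119493997795
```

The plate is pressed against the fence at 7.8 N with no further motion. I'll back off, rise, shut the fingers and go to the right side of the plate.

play_rows([
  [1, [-0.25, 0, 0], [0, 0, 0]],
  [1, [0, 0, -0.6], [0, 0, 0]],
  [0.5, [0, 0, -0.6], [0, 0, 0]],
  [0, [0, 0.65, -0.4], [0, 0, 0]],
  [0, [0, 0.65, 0], [0, 0, 0]],
  [0, [0, 0.65, 0], [0, 0, 0]],
  [0, [0, 0, 0], [0, 0, 0]],
])

```text
t: 8.35
tool_pos: [0.4864, -0.0087, 0.1208]
tool_rot: [3.115, -0.403, 0.004]
contact_force: [0.7, 0.8, -0.4]
opening: -0.0001
grip_force: 0.0
```

```bash
python3 - <<'E'
from h import *;o,T=state()
from station import imaging;import cv2,pickle
w=imaging.get_image("wrist");t=imaging.get_image("top")
pickle.dump((o["tool_pos"],T,w,t),open("im3.pkl","wb"))
cv2.imwrite("pics/s3.png",np.hstack([cv2.resize(t["color"][122:250,205:355],(400,341),interpolation=cv2.INTER_CUBIC),cv2.resize(w["color"],(400,341))]))
E
```

```text
t 8.35 xy [-80.2 -95.6] z 0.12080404342734509 toolx ang -0.0014356895195566932 tz [ 0.002 -0.001 -1.   ] F [ 0.5  1.  -0.4] -0.0001341280707453172
```

View pics/s3.png

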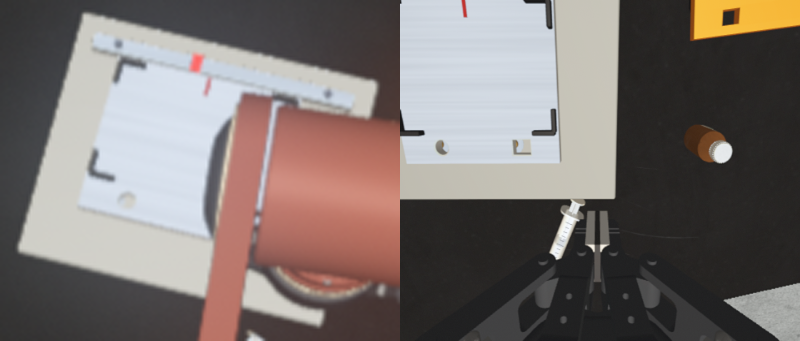

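The wrist view shows the right near plate corner at (560,161), still square. The top view shows the line at (208,85) just right of the clip at (197,63).

```bash
python3 - <<'E'
from h import *;import pickle
p,T,w,t=pickle.load(open("im3.pkl","rb"))
W=np.eye(4);W[:3,:3]=T;W[:3,3]=p;E=np.linalg.inv(W@w["hand_eye"])
K=lambda d:[d[k] for k in("fx","fy","cx","cy")]
for n,q,z in(("NR",(560,161),.064),("Redge far",(553,5),.058),("platNR",(614,199),.046)):print(n,L(ray(((q[0]-400)*1.4,q[1]*420/341),K(w),E,z)))
for n,q,z in(("clip",(197,63),.064),("line",(209,79),.056),("lineN",(206,93),.057),("NL",(80,207),.064),("FL",(117,58),.056)):print(n,L(ray((205+q[0]*.375,122+q[1]*128/341),K(t),t["extrinsics"],z)))
E
```

```text
NR [-56.1 -62.5]
Redge far [ 53.2 -62.1]
platNR [ -98.1 -113.6]
clip [65.7 19.1]
line [58.2  8.1]
lineN [46.8  7.6]
NL [-60.6  75.3]
FL [57.5 79. ]
```

play_rows([
  [0, [0.8, 0, 0], [0, 0, 0]],
  [0, [0.8, 0, 0], [0, 0, 0]],
  [0, [0, 0, 0.6], [0, 0, 0]],
  [0, [0, 0, 0.6], [0, 0, 0]],
  [0, [0, 0, 0.2], [0, 0, 0]],
  [0, [0, -0.2, 0], [0, 0, 0]],
  [0, [0, 0, 0], [0, 0, 0]],
])

```text
t: 9.32
tool_pos: [0.5676, -0.0169, 0.0519]
tool_rot: [-3.116, 0.397, -0.004]
contact_force: [0.1, -0.7, 0.7]
opening: 0.0
grip_force: 0.0
```

```bash
python3 -c "
from h import *;state()"
```

```text
t 9.325 xy [  0.4 -83. ] z 0.05188554363383338 toolx ang 0.002757833978544122 tz [ 0.003 -0.    -1.   ] F [ 0.3 -0.6  0.7] 2.3586481418545305e-05
```

play_rows([
  [0, [0, -0.06, 0.04], [0, 0, 0]],
  [0, [0, -0.06, 0], [0, 0, 0]],
  [0, [0, -0.06, 0], [0, 0, 0]],
  [0, [0, -0.04, 0], [0, 0, 0]],
  [0, [0, -0.04, 0], [0, 0, 0]],
  [0, [0, 0, 0], [0, 0, 0]],
])

```text
t: 10.07
tool_pos: [0.5697, -0.0051, 0.0484]
tool_rot: [-3.116, 0.399, -0.0]
contact_force: [-0.8, -0.7, 0.5]
opening: 0.0004
grip_force: 0.6
```

```bash
python3 - <<'E'
from h import *;o,T=state()
from station import imaging;import cv2,pickle
w=imaging.get_image("wrist");t=imaging.get_image("top");s=imaging.get_image("side")
pickle.dump((o["tool_pos"],T,w,t),open("im4.pkl","wb"))
r=lambda i:cv2.resize(i,(400,300),interpolation=cv2.INTER_CUBIC)
cv2.imwrite("pics/s4.png",np.vstack([np.hstack([r(t["color"][122:250,205:355]),r(w["color"])]),np.hstack([r(s["color"][165:255,235:355]),r(t["color"])])]))
E
```

```text
t 10.075 xy [ -0.6 -71. ] z 0.048401701561176555 toolx ang 0.0013943931802570808 tz [ 0.  0. -1.] F [-0.6 -0.8  0.5] 0.00040515082787246726
```

View pics/s4.png

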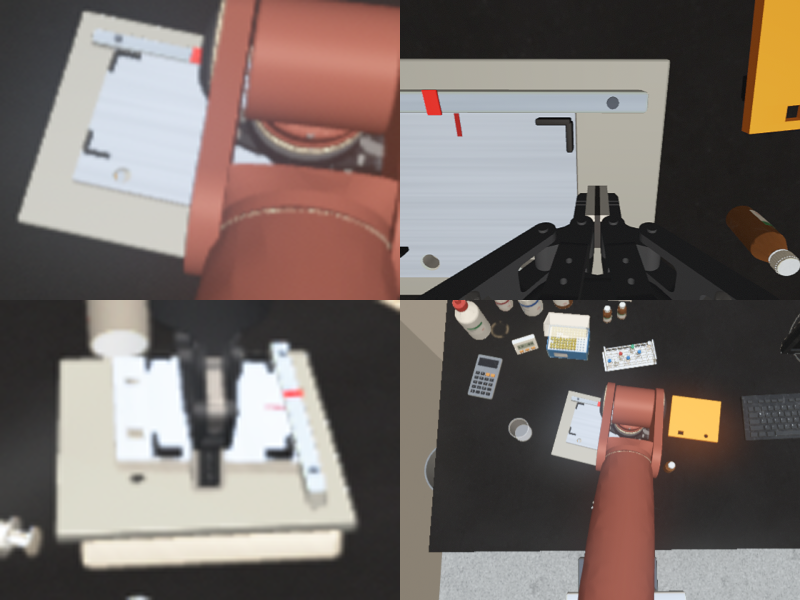

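The wrist view shows the red line at (457,114) and the clip's foot at (436,113). The line still needs to go left, and the finger is about touching the right edge.

```bash
cat >> h.py <<'E'
def wr(q,z,p,T,w):
    W=np.eye(4);W[:3,:3]=T;W[:3,3]=p;E=np.linalg.inv(W@w["hand_eye"]);return L(ray(q,[w[k] for k in("fx","fy","cx","cy")],E,z))
def redlook():
    from station import imaging;import cv2
    o,T=state();w=imaging.get_image("wrist");im=w["color"].astype(int)
    m=((im[...,2]>im[...,1]+70)&(im[...,2]>im[...,0]+70)&(abs(im[...,1]-im[...,0])<40)).astype(np.uint8)
    n,_,s,c=cv2.connectedComponentsWithStats(m)
    for i in range(1,n):
        if s[i][4]>25:print(s[i],c[i].round(1),"z.064",wr(c[i],.064,o["tool_pos"],T,w),"z.057",wr(c[i],.057,o["tool_pos"],T,w))
    return o,T,w
E
python3 -c "
from h import *;redlook()"
```

```text
t 10.225 xy [ -0.6 -71.1] z 0.048345880870099125 toolx ang 0.0013229817996338045 tz [ 0.  0. -1.] F [ 0.3 -1.8  2.2] -6.542793188569613e-05
[ 30 126  28  35 728] [ 44.  142.8] z.064 [68.2 18.5] z.057 [67.2 23.5]
[ 76 159  11  32 197] [ 80.8 174.5] z.064 [55.6  6.7] z.057 [54. 11.]
```

play_rows([
  [0, [0, -0.04, 0], [0, 0, 0]],
  [0, [0, -0.04, 0], [0, 0, 0]],
  [0, [0, -0.03, 0], [0, 0, 0]],
  [0, [0, 0, 0], [0, 0, 0]],
])

```text
t: 10.78
tool_pos: [0.571, 0.0005, 0.0483]
tool_rot: [-3.116, 0.398, -0.0]
contact_force: [0.3, 0.6, 0.8]
opening: 0.0001
grip_force: 0.0
```

```bash
python3 -c "
from h import *;redlook()"
```

```text
t 10.775 xy [ -0.7 -65.3] z 0.04826574561294293 toolx ang 0.0017031004619198487 tz [ 0.  0. -1.] F [0.2 0.6 0.8] 9.806641588143476e-05
[ 44 125  29  36 747] [ 58.5 142.4] z.064 [68.2 18.6] z.057 [67.3 23.3]
[ 80 162  11  31 185] [ 85.2 176.9] z.064 [54.5 10.9] z.057 [52.8 15.2]
```

play_rows([
  [0, [0, -0.025, 0], [0, 0, 0]],
  [0, [0, -0.02, 0], [0, 0, 0]],
  [0, [0, 0, 0], [0, 0, 0]],
])

```text
t: 11.2
tool_pos: [0.5715, 0.0022, 0.0483]
tool_rot: [3.116, -0.399, -0.0]
contact_force: [-0.2, -1.1, 1.5]
opening: 0.0005
grip_force: 0.6
```

```bash
python3 - <<'E'
from h import *;o,T,w=redlook()
import cv2
from station import imaging
s=imaging.get_image("side")["color"][165:255,235:355]
r=lambda i:cv2.resize(i,(400,300),interpolation=cv2.INTER_CUBIC)
cv2.imwrite("pics/s5.png",np.hstack([r(s),r(w["color"][100:408,:410])]))
E
```

```text
t 11.2 xy [ -0.7 -63.5] z 0.048281781578654925 toolx ang 0.0014452971530832248 tz [-0. -0. -1.] F [ 0.1 -1.1  1.5] 0.00047911618433947405
[ 49 125  28  36 747] [ 62.8 142.4] z.064 [68.3 18.6] z.057 [67.4 23.2]
[ 82 162  11  31 184] [ 87.3 176.9] z.064 [54.6 11.7] z.057 [53.  15.9]
```

View pics/s5.png

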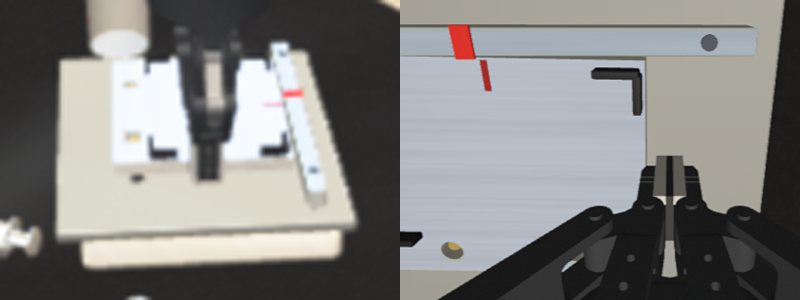

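The side view shows brass in both holes, at (131,85) and (131,134). The wrist view shows the brass pin inside the round hole at (452,250), with the line at (485,75) a little right of the clip. About 2-3 mm remains.

play_rows([
  [0, [0, -0.02, 0], [0, 0, 0]],
  [0, [0, -0.02, 0], [0, 0, 0]],
  [0, [0, 0, 0], [0, 0, 0]],
])

```text
t: 11.68
tool_pos: [0.572, 0.0044, 0.0483]
tool_rot: [-3.116, 0.399, -0.0]
contact_force: [-0.0, -1.5, 0.4]
opening: -0.0002
grip_force: 0.5
```

```bash
python3 - <<'E'
from h import *;o,T,w=redlook()
import pickle;pickle.dump((o["tool_pos"],T,w),open("im6.pkl","wb"))
E
```

```text
t 11.675 xy [ -0.7 -61.3] z 0.04829313371049823 toolx ang 0.0015006077521336203 tz [ 0.  0. -1.] F [ 0.3 -1.4  0.4] -0.0001715893913583226
[ 55 125  28  36 745] [ 68.7 142.4] z.064 [68.2 18.7] z.057 [67.3 23.1]
[ 82 162  11  31 184] [ 87.3 176.9] z.064 [54.6 14. ] z.057 [52.9 18.2]
```

play_rows([
  [0, [0, -0.02, 0], [0, 0, 0]],
  [0, [0, 0, 0], [0, 0, 0]],
])

```text
t: 11.98
tool_pos: [0.5722, 0.0053, 0.0483]
tool_rot: [-3.116, 0.399, -0.0]
contact_force: [-0.5, -1.6, 0.5]
opening: -0.0002
grip_force: 0.5
```

```bash
python3 - <<'E'
from h import *;o,T,w=redlook()
import cv2
from station import imaging
s=imaging.get_image("side")["color"][165:255,235:355]
r=lambda i:cv2.resize(i,(400,300),interpolation=cv2.INTER_CUBIC)
cv2.imwrite("pics/s6.png",np.hstack([r(s),r(w["color"][100:408,:410])]))
E
```

```text
t 11.975 xy [ -0.7 -60.3] z 0.0483048748249757 toolx ang 0.0014589115512475548 tz [ 0.  0. -1.] F [-0.  -1.7  0.5] -0.00016572565982667464
[ 57 125  36  68 927] [ 74.4 149.3] z.064 [65.6 18. ] z.057 [64.5 22.3]
```

View pics/s6.png

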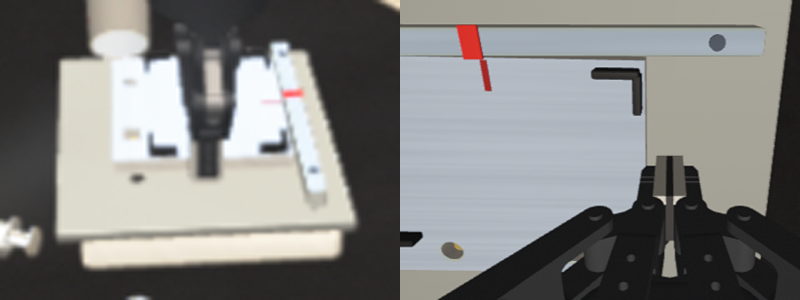

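In the wrist view the line at (485,75) now meets the clip at (471,42). The pin shows only in part of the hole at (455,246), so the plate may not have dropped. I'll retreat and look at the holes from above.

play_rows([
  [0, [0, 0.2, 0], [0, 0, 0]],
  [0, [0, 0, -0.7], [0, 0, 0]],
  [0, [0, 0, -0.7], [0, 0, 0]],
  [0, [-0.5, -0.6, 0], [0, 0, 0]],
  [0, [-0.6, -0.6, 0], [0, 0, 0]],
  [0, [-0.6, -0.6, 0], [0, 0, 0]],
  [0, [0, 0, 0], [0, 0, 0]],
])

```text
t: 12.95
tool_pos: [0.5088, 0.1055, 0.1181]
tool_rot: [-3.116, 0.394, 0.001]
contact_force: [-0.1, -1.4, 0.5]
opening: -0.0002
grip_force: 0.0
```

```bash
cat > look.py <<'E'
from h import *;o,T,w=redlook()
import cv2,sys
from station import imaging
im=w["color"];tool=o["tool_pos"]
W=np.eye(4);W[:3,:3]=T;W[:3,3]=tool;E=np.linalg.inv(W@w["hand_eye"])
def proj(x,y,z):
    p=np.append(O+x/1e3*ex+y/1e3*ey,z);c=E[:3,:3]@p+E[:3,3];return c[0]/c[2]*w["fx"]+w["cx"],c[1]/c[2]*w["fy"]+w["cy"]
for y in(56,-16):
    u,v=map(int,proj(-47,y,.056));R=30;c=im[v-R:v+R,u-R:u+R].astype(int)
    chroma=c[...,2]-c[...,0];br=chroma>45
    hole=((c[...,0]<c[...,0].max()*0.82)).astype(np.uint8)
    n,_,s,cc=cv2.connectedComponentsWithStats(hole)
    i=min((i for i in range(1,n) if s[i][4]>60),key=lambda i:abs(cc[i]-R).sum())
    print(y,"expected",u,v,"hole",s[i],"->",[wr((s[i][0]+s[i][2]/2+u-R,s[i][1]+s[i][3]/2+v-R),z,tool,T,w) for z in(.056,.063)])
    ys,xs=np.nonzero(br)
    if len(xs)>5:print("  brass n",len(xs),"bbox",xs.min(),xs.max(),ys.min(),ys.max(),wr((xs.mean()+u-R,ys.mean()+v-R),.053,tool,T,w))
u,v=map(int,proj(-47,20,.056));c=im[max(0,v-60):v+60,max(0,u-110):u+110]
b=imaging.get_image("top")["color"][122:250,205:355]
if len(sys.argv)>1:cv2.imwrite(sys.argv[1],np.vstack([cv2.resize(c,(550,300),interpolation=cv2.INTER_CUBIC),cv2.resize(im,(400,300))if 0 else np.hstack([cv2.resize(im,(275,300)),cv2.resize(b,(275,300))])]))
E
python3 look.py
```

```text
t 12.95 xy [-87.4  20.6] z 0.11810833315880176 toolx ang 0.004506314091817398 tz [-0.     0.001 -1.   ] F [ 0.3 -1.4  0.5] -0.00021709547228018392
[275   0   5   7  34] [276.9   2.9] z.064 [45.1 20.2] z.057 [46.8 20.2]
56 expected 220 171 hole [ 27  20  11  12 107] -> [array([-44.3,  54.7]), array([-42.8,  53.5])]
  brass n 89 bbox 27 37 21 31 [-45.   55.5]
-16 expected 332 171 hole [ 14  22  27  18 144] -> [array([-47.2, -14.2]), array([-45.7, -13.1])]
  brass n 96 bbox 23 34 22 31 [-44.8 -15.1]
```

```bash
python3 - <<'E'
from h import *;o,T=state()
from station import imaging
w=imaging.get_image("wrist");im=w["color"].astype(float);tool=o["tool_pos"]
W=np.eye(4);W[:3,:3]=T;W[:3,3]=tool;E=np.linalg.inv(W@w["hand_eye"])
def proj(x,y,z):
    p=np.append(O+x/1e3*ex+y/1e3*ey,z);c=E[:3,:3]@p+E[:3,3];return c[0]/c[2]*w["fx"]+w["cx"],c[1]/c[2]*w["fy"]+w["cy"]
for z in(.056,.064):print(z,[np.round(proj(-57,y,z),1) for y in(90,-50)],np.round(proj(-60,20,z),1))
b=im[...,0]-im[...,2]
v=int(proj(-57,20,.058)[1])
r=b[v-2:v+3].mean(0)
print("blue-red row",v,r[150:200].astype(int).tolist(),r[360:410].astype(int).tolist())
print("col 276",im[v-6:v+24,270:280].mean(1).astype(int).tolist())
for y in(56,-16):
    u,vv=map(int,proj(-47,y,.056));print(np.round(im[vv-5,u-16:u+24]).astype(int).tolist())
E
```

```text
t 13.05 xy [-85.6  19.3] z 0.11848235487071973 toolx ang 0.0019662574380980846 tz [ 0.001 -0.    -1.   ] F [0.6 0.3 0.3] -0.0001635802673830525
0.056 [array([168. , 188.9]), array([380.5, 189.3])] [274.3 193.5]
0.064 [array([164. , 192.3]), array([384.4, 192.6])] [274.2 197. ]
blue-red row 189 [-15, -14, -14, -13, -14, -14, -14, -14, -14, -14, -13, -14, -14, -14, -13, 0, 10, 12, 12, 12, 12, 12, 12, 12, 12, 12, 13, 13, 13, 14, 13, 13, 13, 13, 13, 13, 13, 14, 14, 14, 14, 15, 15, 14, 15, 14, 14, 14, 15, 14] [15, 16, 16, 16, 15, 16, 16, 15, 15, 15, 15, 15, 15, 15, 15, 16, 13, -1, -14, -15, -14, -14, -14, -14, -14, -14, -14, -14, -15, -14, -14, -14, -14, -14, -14, -14, -14, -14, -14, -14, -14, -14, -14, -14, -14, -14, -14, -14, -14, -14]
col 276 [[210, 201, 194], [211, 202, 195], [210, 202, 194], [210, 201, 193], [212, 203, 195], [214, 205, 198], [216, 207, 199], [217, 208, 201], [217, 208, 200], [214, 205, 198], [184, 187, 187], [168, 180, 183], [168, 179, 183], [168, 180, 183], [168, 180, 183], [168, 180, 183], [168, 180, 183], [168, 180, 183], [168, 180, 183], [168, 180, 183], [169, 18
[... 805 characters left out ...]
, 207, 200], [216, 207, 200]]
[[214, 209, 201], [207, 202, 194], [204, 195, 185], [203, 192, 183], [205, 194, 185], [208, 197, 187], [209, 198, 188], [208, 196, 186], [179, 172, 166], [111, 125, 136], [59, 118, 152], [69, 147, 182], [81, 162, 193], [87, 167, 194], [91, 169, 194], [95, 170, 195], [95, 170, 195], [96, 169, 194], [92, 167, 192], [88, 166, 191], [114, 165, 188], [186, 185, 187], [209, 197, 187], [177, 168, 161], [113, 114, 114], [100, 109, 111], [170, 180, 178], [201, 207, 202], [214, 209, 203], [218, 209, 202], [218, 209, 202], [218, 209, 202], [218, 209, 202], [217, 208, 201], [218, 209, 202], [217, 208, 201], [218, 209, 202], [218, 208, 201], [218, 209, 202], [218, 209, 202]]
```

The near-edge width is 212 px, where flat predicts 212.5 and riding on the pins predicts 220. So the plate is down, but it's about 2 mm left, against its play. I'll nudge it back 1-2 mm from the left to centre it and test that the pins hold it.

play_rows([
  [0, [0.6, -0.7, 0], [0, 0, 0]],
  [0, [0.6, -0.7, 0], [0, 0, 0]],
  [0, [0.5, -0.6, 0], [0, 0, 0]],
  [0, [0, 0, 0.6], [0, 0, 0]],
  [0, [0, 0, 0.6], [0, 0, 0]],
  [0, [0, 0, 0.17], [0, 0, 0]],
  [0, [0, 0, 0], [0, 0, 0]],
])

```text
t: 13.98
tool_pos: [0.6178, 0.1786, 0.0494]
tool_rot: [3.116, -0.401, -0.001]
contact_force: [0.3, -0.4, 0.2]
opening: 0.0004
grip_force: 0.0
```

```bash
python3 -c "
from h import *;redlook()"
```

```text
t 13.975 xy [ -0.6 118.9] z 0.04944762904939069 toolx ang 0.0003363004441098161 tz [-0.001 -0.    -1.   ] F [ 0.4 -0.3  0.2] 0.00035318350778769923
[510 126  29  35 724] [523.3 142.8] z.064 [68.2 21.7] z.057 [67.3 16.4]
[496 162  14  31 199] [502.9 176.9] z.064 [54.5 26.6] z.057 [52.9 21.5]
```

play_rows([
  [0, [0, 0.15, 0], [0, 0, 0]],
  [0, [0, 0.08, 0], [0, 0, 0]],
  [0, [0, 0.04, 0], [0, 0, 0]],
  [0, [0, 0.03, 0], [0, 0, 0]],
  [0, [0, 0, 0], [0, 0, 0]],
])

```text
t: 14.65
tool_pos: [0.6138, 0.1649, 0.0498]
tool_rot: [-3.116, 0.399, -0.0]
contact_force: [-0.3, 0.2, 0.7]
opening: -0.0
grip_force: 0.0
```

```bash
python3 -c "
from h import *;redlook()"
```

```text
t 14.65 xy [ -1.  104.6] z 0.04983461090872997 toolx ang 0.0013619058297131281 tz [ 0.  0. -1.] F [-0.3  0.2  0.7] -9.248844326676817e-06
[474 125  28  35 714] [486.9 141.9] z.064 [68.2 21.6] z.057 [67.3 17. ]
[464 161  13  31 198] [469.5 175.9] z.064 [54.6 25.7] z.057 [52.9 21.3]
```

play_rows([
  [0, [0, 0.03, 0], [0, 0, 0]],
  [0, [0, 0.03, 0], [0, 0, 0]],
  [0, [0, 0, 0], [0, 0, 0]],
])

```text
t: 15.08
tool_pos: [0.613, 0.1619, 0.0498]
tool_rot: [3.116, -0.399, -0.0]
contact_force: [-0.5, 0.3, 0.0]
opening: -0.0005
grip_force: 0.0
```

```bash
python3 -c "
from h import *;redlook()"
```

```text
t 15.075 xy [ -0.9 101.5] z 0.04975519158544298 toolx ang 0.0012443306994451286 tz [-0. -0. -1.] F [-0.5  0.1  0. ] -0.00045055946981464233
[466 125  28  35 712] [479.4 141.8] z.064 [68.2 21.5] z.057 [67.3 17.1]
[457 161  12  31 196] [462.6 176. ] z.064 [54.6 25.4] z.057 [52.9 21.3]
```

Still no contact, as the line stays at 21.3. I'll go on 1 mm at a time.

play_rows([
  [0, [0, 0.025, 0], [0, 0, 0]],
  [0, [0, 0.02, 0], [0, 0, 0]],
  [0, [0, 0, 0], [0, 0, 0]],
])

```text
t: 15.5
tool_pos: [0.6125, 0.1598, 0.0498]
tool_rot: [-3.116, 0.399, 0.0]
contact_force: [0.3, -0.0, -0.2]
opening: 0.0003
grip_force: 0.0
```

```bash
python3 -c "
from h import *;redlook()"
```

```text
t 15.5 xy [-0.9 99.3] z 0.04980088298072445 toolx ang 0.0013290096507130311 tz [-0.  0. -1.] F [ 0.3  0.1 -0.2] 0.0002742932868785049
[461 125  27  35 710] [473.7 141.9] z.064 [68.2 21.5] z.057 [67.3 17.2]
[452 161  12  31 197] [457.4 175.9] z.064 [54.6 25.3] z.057 [53.  21.3]
```

play_rows([
  [0, [0, 0.025, 0], [0, 0, 0]],
  [0, [0, 0.02, 0], [0, 0, 0]],
  [0, [0, 0, 0], [0, 0, 0]],
])

```text
t: 15.92
tool_pos: [0.6119, 0.1578, 0.0498]
tool_rot: [-3.116, 0.399, -0.0]
contact_force: [0.1, 1.6, -0.2]
opening: 0.0002
grip_force: 0.7
```

```bash
python3 -c "
from h import *;redlook()"
```

```text
t 15.925 xy [-0.9 97.3] z 0.04984094058142073 toolx ang 0.001361184668436266 tz [ 0.  0. -1.] F [-0.3  1.6 -0.2] 0.0001909339955723854
[449 125  34  67 917] [465.6 149.4] z.064 [65.3 22.1] z.057 [64.2 17.9]
```

play_rows([
  [0, [0, 0.02, 0], [0, 0, 0]],
  [0, [0, 0, 0], [0, 0, 0]],
])

```text
t: 16.23
tool_pos: [0.6117, 0.1567, 0.0498]
tool_rot: [-3.116, 0.399, -0.0]
contact_force: [1.3, 1.3, -0.3]
opening: -0.0002
grip_force: 0.7
```

play_rows([
  [0, [0, -0.3, 0], [0, 0, 0]],
  [0, [0, 0, -0.7], [0, 0, 0]],
  [0, [0, 0, -0.7], [0, 0, 0]],
  [0, [-0.6, 0.6, 0], [0, 0, 0]],
  [0, [-0.6, 0.6, 0], [0, 0, 0]],
  [0, [-0.5, 0.6, 0], [0, 0, 0]],
  [0, [0, 0, 0], [0, 0, 0]],
])

```text
t: 17.1
tool_pos: [0.5087, 0.1051, 0.1193]
tool_rot: [3.115, -0.4, -0.002]
contact_force: [0.5, -0.2, -0.3]
opening: 0.0002
grip_force: 0.0
```

```bash
python3 look.py pics/s7.png; python3 - <<'E'
from h import *;o,T=state()
from station import imaging
w=imaging.get_image("wrist");im=w["color"].astype(float);tool=o["tool_pos"]
W=np.eye(4);W[:3,:3]=T;W[:3,3]=tool;E=np.linalg.inv(W@w["hand_eye"])
def proj(x,y,z):
    p=np.append(O+x/1e3*ex+y/1e3*ey,z);c=E[:3,:3]@p+E[:3,3];return c[0]/c[2]*w["fx"]+w["cx"],c[1]/c[2]*w["fy"]+w["cy"]
for z in(.056,.064):print(z,[np.round(proj(-57,y,z),1) for y in(90,-50)],np.round(proj(-60,20,z),1))
v=int(proj(-57,20,.058)[1]);x=np.nonzero((im[v,:,0]-im[v,:,2])>0)[0];x=x[(x>120)&(x<430)];print(v,x.min(),x.max())
E
```

```text
t 17.1 xy [-87.4  20.1] z 0.1192567795841389 toolx ang 0.0005403916429905786 tz [-0.001 -0.    -1.   ] F [ 0.6 -0.  -0.3] 0.00016645344184635814
[277   0   4   7  27] [278.4   2.9] z.064 [45.4 18.4] z.057 [47.1 18.3]
56 expected 219 170 hole [ 23  20  18  18 218] -> [array([-45.7,  55.2]), array([-44.2,  54. ])]
  brass n 108 bbox 27 38 21 32 [-44.6  55.4]
-16 expected 330 171 hole [ 22  20  13  12 127] -> [array([-44.4, -14.3]), array([-42.9, -13.1])]
  brass n 99 bbox 24 34 21 31 [-44.8 -15. ]
t 17.2 xy [-85.4  21.5] z 0.12031420398111288 toolx ang 0.0013764710371336197 tz [ 0.001  0.    -1.   ] F [-0.5  0.5 -0.1] -1.723460421704559e-05
0.056 [array([172.2, 188.5]), array([382.9, 188.8])] [277.6 193. ]
0.064 [array([168.4, 191.9]), array([386.8, 192.1])] [277.6 196.5]
189 173 382
```

View pics/s7.png

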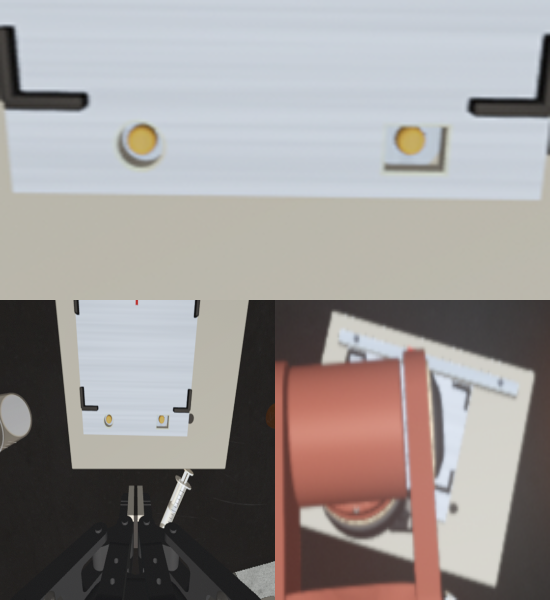

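The crop shows both brass pins up inside the holes, at (142,140) and (409,140). The plate is flat, with a width of 210 px against 210.7 predicted. The pins sit at the far rim and the near edge is slightly skewed, so I'll press it gently square to the fence with the two open fingers as before.

play_rows([
  [1, [-0.2, 0, 0], [0, 0, 0]],
  [1, [0, 0, 0], [0, 0, 0]],
  [1, [0, 0, 0], [0, 0, 0]],
  [1, [0, 0, 0.7], [0, 0, 0]],
  [1, [0, 0, 0.6], [0, 0, 0]],
  [1, [0, 0, 0.2], [0, 0, 0]],
  [1, [0, 0, 0.1], [0, 0, 0]],
  [1, [0, 0, 0], [0, 0, 0]],
])

```text
t: 18.25
tool_pos: [0.5015, 0.1081, 0.0406]
tool_rot: [-3.116, 0.399, -0.002]
contact_force: [0.0, 0.0, 0.5]
opening: 0.0856
grip_force: 0.0
```

```bash
python3 -c "
from h import *;state()"
```

```text
t 18.25 xy [-95.1  21.2] z 0.04060016065453152 toolx ang 0.0013996201669523312 tz [ 0.001  0.    -1.   ] F [0.  0.  0.5] 0.08560240457139992
```

play_rows([
  [1, [0.2, 0, 0.06], [0, 0, 0]],
  [1, [0.1, 0, 0], [0, 0, 0]],
  [1, [0.06, 0, 0], [0, 0, 0]],
  [1, [0.06, 0, 0], [0, 0, 0]],
  [1, [0.03, 0, 0], [0, 0, 0]],
  [1, [0, 0, 0], [0, 0, 0]],
])

```text
t: 19.0
tool_pos: [0.5226, 0.1024, 0.0368]
tool_rot: [3.116, -0.399, -0.0]
contact_force: [0.7, 0.2, -0.1]
opening: 0.0852
grip_force: 0.0
```

```bash
python3 -c "
from h import *;state()"
```

```text
t 19.0 xy [-73.3  21. ] z 0.03680007743840745 toolx ang 0.0013911652822089504 tz [-0.  0. -1.] F [ 0.6  0.4 -0.1] 0.08520768748766672
```

play_rows([
  [1, [0.02, 0, 0], [0, 0, 0]],
  [1, [0.02, 0, 0], [0, 0, 0]],
  [1, [0, 0, 0], [0, 0, 0]],
])

```text
t: 19.38
tool_pos: [0.5243, 0.1019, 0.0367]
tool_rot: [3.116, -0.399, -0.001]
contact_force: [-2.0, 0.5, 0.2]
opening: 0.0852
grip_force: 0.5
```

play_rows([
  [1, [0.02, 0, 0], [0, 0, 0]],
  [1, [0.01, 0, 0], [0, 0, 0]],
  [1, [0, 0, 0], [0, 0, 0]],
])

```text
t: 19.75
tool_pos: [0.5257, 0.1014, 0.0366]
tool_rot: [3.116, -0.399, -0.001]
contact_force: [-3.1, 0.0, 0.8]
opening: 0.0857
grip_force: 1.2
```

```bash
python3 -c "
from h import *;state()"
```

```text
t 19.75 xy [-70.1  20.9] z 0.03660566068907286 toolx ang 0.0013379727868682023 tz [-0.001 -0.    -1.   ] F [-3.  -0.8  0.8] 0.08573027313374611
```

play_rows([
  [1, [0.01, 0, 0], [0, 0, 0]],
  [1, [0, 0, 0], [0, 0, 0]],
  [1, [-0.3, 0, 0], [0, 0, 0]],
  [1, [0, 0, -0.8], [0, 0, 0]],
  [0.5, [0, 0, -0.8], [0, 0, 0]],
  [0, [0, 0, 0], [0, 0, 0]],
  [0, [0, 0, 0], [0, 0, 0]],
  [0, [0, 0, 0], [0, 0, 0]],
])

```text
t: 20.75
tool_pos: [0.5107, 0.1052, 0.1151]
tool_rot: [3.116, -0.399, -0.004]
contact_force: [-0.6, 0.8, -0.3]
opening: 0.0123
grip_force: 0.0
```

```bash
python3 look.py; python3 - <<'E'
from h import *;o,T=state()
from station import imaging
w=imaging.get_image("wrist");im=w["color"].astype(float);tool=o["tool_pos"]
W=np.eye(4);W[:3,:3]=T;W[:3,3]=tool;E=np.linalg.inv(W@w["hand_eye"])
def proj(x,y,z):
    p=np.append(O+x/1e3*ex+y/1e3*ey,z);c=E[:3,:3]@p+E[:3,3];return c[0]/c[2]*w["fx"]+w["cx"],c[1]/c[2]*w["fy"]+w["cy"]
for z in(.056,.064):print(z,[np.round(proj(-57,y,z),1) for y in(90,-50)],np.round(proj(-60,20,z),1))
v=int(proj(-57,20,.058)[1]);m=(im[...,0]-im[...,2])>0
for vv in(v-4,v-2):x=np.nonzero(m[vv])[0];x=x[(x>120)&(x<430)];print(vv,x.min(),x.max())
for u in(190,240,280,310,370):print(u,np.nonzero(m[v-15:v+15,u])[0].max()+v-15)
E
```

```text
t 20.75 xy [-85.5  20.7] z 0.11507025088896607 toolx ang 0.0014996788029571495 tz [-0.003 -0.    -1.   ] F [-0.8  0.6 -0.3] 0.012260590815713006
[276   0   5   7  33] [278.    2.8] z.064 [46.2 19.3] z.057 [47.9 19.3]
56 expected 219 175 hole [ 23  19  19  18 229] -> [array([-45.6,  54.9]), array([-44. ,  53.7])]
  brass n 111 bbox 27 38 20 31 [-44.7  55.2]
-16 expected 332 175 hole [ 18  18  28  19 301] -> [array([-45.2, -16.7]), array([-43.6, -15.4])]
  brass n 106 bbox 23 34 20 31 [-44.8 -15. ]
t 20.85 xy [-85.2  20.7] z 0.11523383462314715 toolx ang 0.0014060777238991684 tz [-0.003 -0.    -1.   ] F [ 0.3 -0.   0.3] 0.00016332237701415105
0.056 [array([168.5, 190.6]), array([384.1, 190.8])] [276.4 195.1]
0.064 [array([164.5, 194.1]), array([388.2, 194.3])] [276.4 198.8]
187 170 385
189 170 384
190 192
240 192
280 192
310 192
370 192
```

The plate is now square, flat and centred, with its near edge at row 192 all across. I'll rise clear and hand in.

play_rows([
  [0, [0, 0, -1], [0, 0, 0]],
  [0, [0, 0, -1], [0, 0, 0]],
  [0, [0, 0.8, -0.5], [0, 0, 0]],
  [0, [0, 1, 0], [0, 0, 0]],
  [0, [0, 1, 0], [0, 0, 0]],
  [0, [0, 1, 0], [0, 0, 0]],
  [0, [0, 0, 0], [0, 0, 0]],
  [0, [0, 0, 0], [0, 0, 0]],
])

```text
t: 21.9
tool_pos: [0.464, -0.0785, 0.2414]
tool_rot: [-3.115, 0.4, 0.001]
contact_force: [-0.8, 0.2, -0.2]
opening: 0.0002
grip_force: 0.0
```

```bash
python3 -c "
from station import ctrl;print(ctrl.finish_job())"
```

```text
the job is handed in; nothing more can be done
None
```

The adapter plate is square against the fence and flat on the platform with both holes over the pins, by the wrist camera. The beaker, bottle and syringe were never touched, and I handed the job in at about 22 s with the arm clear; no verdict came back.

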